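Knock the jammed spacer out of the panel jig

TASK

A T-shaped aluminium spacer has jammed between the cheeks of the assembly jig on the bench and cannot be lifted there. Pick up the tall wooden block and with it knock or push the spacer along the jig until it is wholly out from between the cheeks, without taking hold of or touching the jammed spacer with the gripper itself. Then stand the block on the bench clear of the jig and tray, lift the freed spacer out, and set it upright on its foot in the grey tray.

Things in the scene. Friction and masses are not known exactly. Their poses are not given: they have to be found in the camera images.
- jig: Fixed jig, plywood base 240 x 160 x 10 mm (x, y, z); origin under its centre. x runs from the cheeks to the bare open end. Dark steel cheeks at x -100 to -30 mm, inner faces at y +-16, 26 to 36 mm above the bench (the jig's highest part), overhang the spacer's foot. The +y one is sprung, about 4 N: pushing the spacer along +x takes 6 to 15 N. A wooden stop, top 25 mm high, lies at x 110 to 120.
- spacer_mid (a point): Jammed aluminium spacer, an upside-down T, 0.32 kg. Foot 60 x 66 x 12 mm, on it a body 60 x 32 x 36 mm (x, y, z); top 58 mm above the bench while on the jig, 22 above the cheeks. Point at its centre, 24 above its underside; axes as the jig's. It starts at x -65 to -45 mm, y 0 of the jig; past x = 0 it is out of the cheeks (aim for 10 to 60). The like spacer loose on the bench is a spare.
- block_mid (a point): Tall pale wooden block, 36 x 36 x 84 mm, 0.09 kg, standing upright on the bench (not the low plywood offcut). Point at its centre, 42 mm above its foot; z along its length. Best gripped about 10 mm above its centre. Held upright with its foot 40 to 46 mm above the bench it passes over the cheeks and meets the spacer's body.
- tray: Fixed grey shallow open tray, 180 x 180 x 26 mm outside, walls and floor 4 mm thick. Origin at the centre of its underside, on the bench.
Things that resemble listed ones, but are neither listed nor needed, are in the scene too. Of the things shaped like the part that bears block_mid, the wooden one is meant. What is shaped like the part that bears spacer_mid but yellow is not meant.

How it is judged:
By the outcome, as a careful person would: the job done as asked, in the order asked, and still so for the second after the job is handed in, with the robot touching nothing.
It also fails if it takes over 67 s, if anything falls off the work surface, if the arm or the gripper's body presses on something with over 40 N, if the wrist force passes 120 N, or if a joint passes its speed limit or range.

ROBOT

A 6-joint arm with a two-finger parallel gripper is mounted at the origin on the work surface. World frame = base frame: x ahead of the robot, y to its left, z up, the work surface at z = 0. Lengths are in mm, angles in rad, forces in N, time in s.
With the tool pointing down it reaches from about 425 to 925 mm from the base axis. Payload 12.5 kg.
Tool frame: the origin (TCP) lies midway between the tips of the shut fingers; the grasp point (between the pads) lies 19 mm behind it; y points along the fingers, x is the direction in which the jaws open and shut, and the axes are right-handed (so a half turn about y gives the same grasp; the last joint's range is limited). The gripper opens to 85 mm and grips with 20 to 120 N. Pads are 22 mm wide; open, the fingers measure 114 mm over their backs; the gripper's body (76 mm by 85 mm) begins 54 mm behind the grasp point. The pads swing forward as they close: fully open they stand 13 mm farther back than shut.
Start: joints at [-1.381, 0.491, 1.559, -0, 1.092, -0.106], TCP at [182.213, -597.866, 231.327] pointing down, gripper open.
Joint ranges: [-3.1, 3.1], [-0.84, 2.19], [0.05, 2.79], [-1.13, 4.28], [0.06, 2.93], [-2.69, 2.69]. Speed limits (rad/s): [2.22, 2.22, 2.79, 3.14, 3.14, 3.14].

INTERFACE

Orientations are given as a unit quaternion [w, x, y, z].
In Python, from bench import env gives the robot as it stands.
- The arm moves only by the shell command python3 -m creep 'ROWS' [FORCE]. ROWS is JSON, a list of rows, each an object of numbers: "dx", "dy", "dz": the shift along the world's x, y, z in cm; "rx", "ry", "rz": the turn, a rotation vector about the world's x, y, z in rad; "claw": the closure, from -1 (fully open) to 1 (shut). A call has 1 to 8 rows; each row is the pose to reach, as a shift and turn from the pose commanded when the call began; what a row does not reach only later rows make up. A row lasts 1/10 s, in which the tool goes at most 50 mm and 8.59 degrees, less where a joint would pass 70% of its speed; a pose out of reach is approached as far as the arm can. A call with a gripper value outside its range is refused whole. The fingers move at their own pace and stop on an object; FORCE is the grip in N (left out, the last holds). Time passes only in rows, so rows that repeat a pose let the fingers close. It gives the time, the measured TCP pose, the force and the opening at its end, in the units of the state.
- env.read_state(): the state, without advancing time (a new reading comes with each control period).
- env.read_camera(name): name is "scene" or "top" or "wrist"; returns the picture (420x560x3 uint8, red, green, blue); there is no depth.
- env.camera_model(name): a dict with "camera_matrix" (3x3 intrinsics, pixels), "extrinsics" (4x4, takes a point from camera to world coordinates); the wrist camera has in their place "T_tool_cam" (4x4, takes a point from camera to tool coordinates, whose origin is the TCP and whose axes are the tool frame's). Camera axes: x right, y up, looking along -z (the intrinsics and any distortion apply to the point x, -y, -z); pixel columns grow to the right and rows downward; lengths in mm; the calibration is good to about 2 mm. A picture is of the moment at which its call begins: read the wrist's pose just before it. camera_model takes no time and is no camera call.
- env.hand_in(): hands the job in, once; it reports no verdict.
The state is a dict: "time": time; "qpos": joint angles; "joint_vel": joint speeds; "effort": joint torques, N m; "position": TCP position; "orientation": TCP orientation; "force": force on the tool from outside, world axes, zero at the start; "ft_torque": the same for the moment, N m; "gripper_width": finger opening in mm.
Only numpy, scipy, OpenCV 4.12 (cv2) and the standard library are available. Lean on these libraries where they do the work, as an engineer would, in place of code of your own. Each camera call takes 0.05 s, during which the arm holds its last target.

## Working session

There is one attempt and no reset: what is moved stays moved. The work goes in short steps, Python scripts to look and compute and a shell command to move; the robot and the scene stay as the last step left them, time stands still between calls to the robot, and variables do not carry over. Pictures are saved under pics/ and viewed, and the job is handed in when it is done.

```bash
mkdir -p pics; ls; python3 - <<'E'
from bench import env
import cv2,numpy as np
s=env.read_state();print(s)
for n in("scene","top","wrist"):
    cv2.imwrite(f"pics/a_{n}.png",env.read_camera(n)[:,:,::-1]);
    m=env.camera_model(n);print(n,{k:np.round(np.array(v),3).tolist() if not isinstance(v,str) else v for k,v in m.items()})
E
```

```text
pics
{'time': 0.0, 'qpos': array([-1.38060842e+00,  4.91565592e-01,  1.55946413e+00, -1.54667081e-05,
        1.09169649e+00, -1.05571800e-01]), 'joint_vel': array([-0.00126017,  0.00135753, -0.00112432,  0.00145994,  0.00181897,
       -0.00137584]), 'effort': array([ 7.10902004e-04, -6.18463683e+01, -2.61596489e+01, -6.99232714e-05,
        4.12582725e-03,  8.47970142e-06]), 'position': array([ 182.15780769, -597.62341559,  230.7189357 ]), 'orientation': array([ 0.56848256, -0.56794741,  0.42116842, -0.42057161]), 'force': array([-0.70288016,  0.40763926, -1.06276644]), 'ft_torque': array([-0.01400243, -0.00129189, -0.00203112]), 'gripper_width': 85.17313978030087}
scene {'camera_matrix': [[505.325, 0.0, 274.33], [0.0, 505.325, 209.632], [0.0, 0.0, 1.0]], 'extrinsics': [[0.341, -0.727, 0.596, 1114.699], [0.94, 0.276, -0.202, -253.082], [-0.018, 0.629, 0.777, 891.273], [0.0, 0.0, 0.0, 1.0]]}
top {'camera_matrix': [[390.942, 0.0, 278.83], [0.0, 390.942, 212.581], [0.0, 0.0, 1.0]], 'extrinsics': [[0.023, 0.998, -0.064, 436.429], [-1.0, 0.023, -0.012, -21.305], [-0.011, 0.064, 0.998, 914.597], [0.0, 0.0, 0.0, 1.0]]}
wrist {'camera_matrix': [[359.818, 0.0, 285.108], [0.0, 359.818, 205.247], [0.0, 0.0, 1.0]], 'T_tool_cam': [[1.0, 0.001, 0.001, 0.037], [0.0, 0.309, -0.951, -142.865], [-0.001, 0.951, 0.309, 79.766], [0.0, 0.0, 0.0, 1.0]]}
```

View pics/a_scene.png

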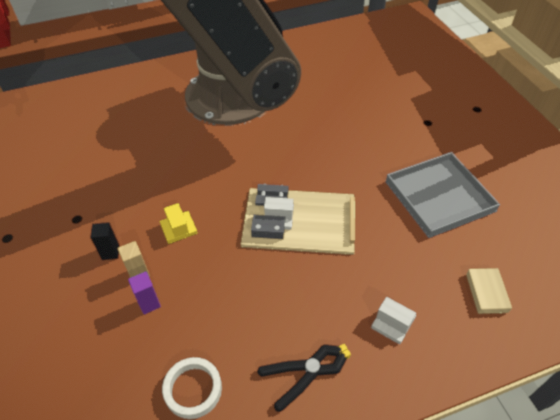

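View pics/a_top.png

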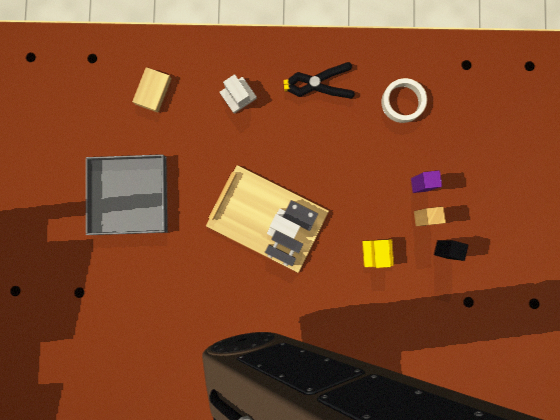

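View pics/a_wrist.png

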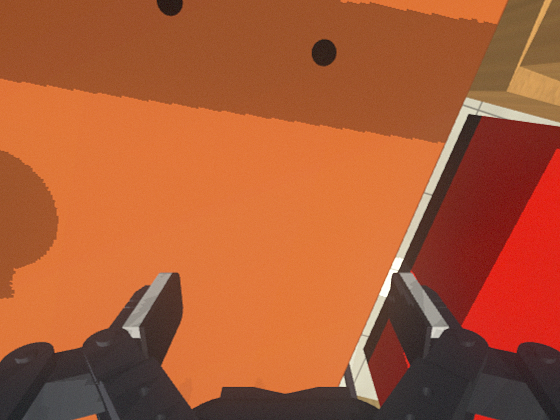

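```bash
python3 - <<'E'
import cv2
t=cv2.imread("pics/a_top.png");s=cv2.imread("pics/a_scene.png")
def c(im,x0,y0,x1,y1,f,n): cv2.imwrite("pics/"+n,cv2.resize(im[y0:y1,x0:x1],None,fx=f,fy=f,interpolation=cv2.INTER_CUBIC))
c(t,200,160,340,280,5,"c1.png");c(t,350,160,490,280,5,"c2.png");c(s,230,170,370,270,5,"c3.png");c(s,80,190,220,320,4.5,"c4.png")
c(t,70,140,180,250,5,"c5.png")
E
```

```text
(no output)
```

View pics/c1.png

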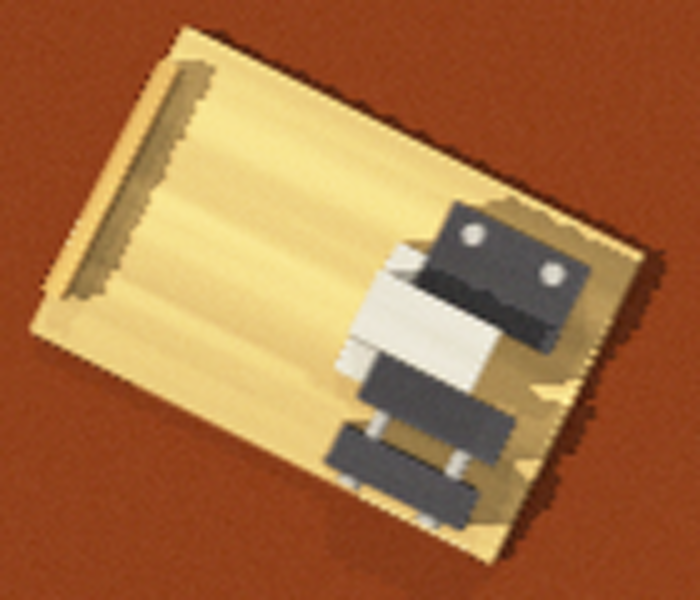

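View pics/c2.png

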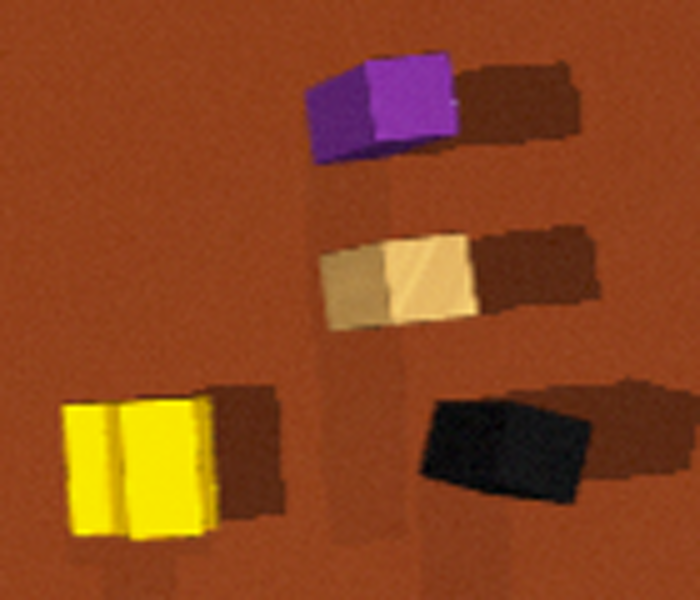

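View pics/c3.png

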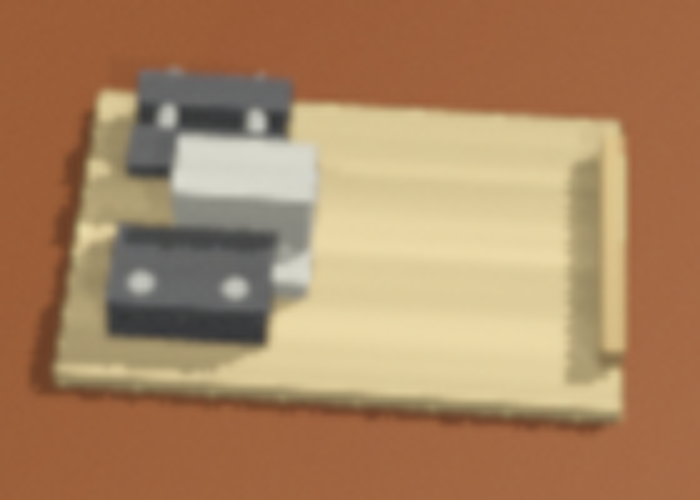

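View pics/c4.png

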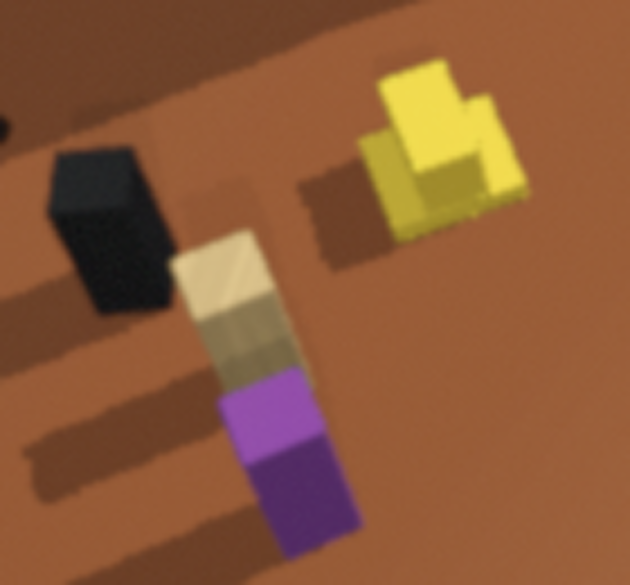

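View pics/c5.png

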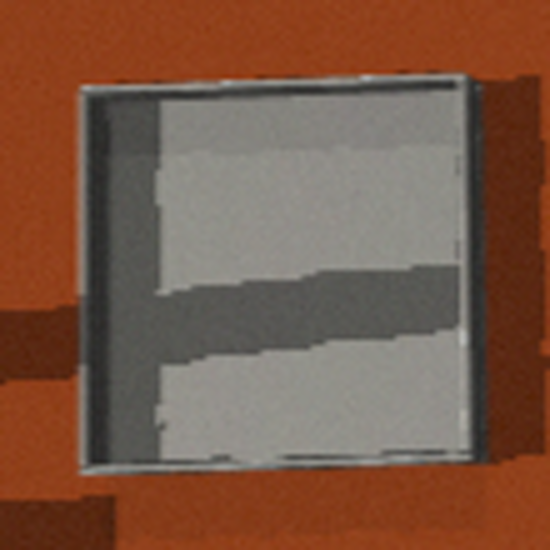

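```bash
cat > h.py <<'E'
import numpy as np
from bench import env
from scipy.spatial.transform import Rotation as R
def ray(cam,px,z,E=None):
    m=env.camera_model(cam); K=np.array(m["camera_matrix"]); E=np.array(m["extrinsics"]) if E is None else E
    d=np.linalg.inv(K)@[px[0],px[1],1]; d=E[:3,:3]@(d*[1,-1,-1]); o=E[:3,3]
    return o+d*(z-o[2])/d[2]
def wristE(s):
    T=np.eye(4); q=s["orientation"]; T[:3,:3]=R.from_quat(q,scalar_first=True).as_matrix(); T[:3,3]=s["position"]
    return T@np.array(env.camera_model("wrist")["T_tool_cam"])
def poly(cam,pts,z,off=(0,0),f=1,E=None):
    P=np.array([ray(cam,((p[0]+.5)/f-.5+off[0],(p[1]+.5)/f-.5+off[1]),z,E)[:2] for p in pts])
    n=len(P);ed=[P[(i+1)%n]-P[i] for i in range(n)]
    return P.round(1).tolist(),P.mean(0).round(1),[ (round(float(np.hypot(*e)),1),round(float(np.degrees(np.arctan2(e[1],e[0]))),1)) for e in ed]
E
python3 - <<'E'
from h import *
print(poly("top",[(183,27),(643,254),(495,562),(33,330)],10,(200,160),5))
print("sp",poly("top",[(388,265),(500,325),(472,392),(348,335)],58,(200,160),5))
o=(350,160)
print("blk",poly("top",[(385,242),(467,234),(478,315),(388,325)],84,o,5))
print("pur",poly("top",[(365,62),(448,52),(458,135),(375,142)],84,o,5))
print("bk",poly("top",[(500,402),(592,425),(575,502),(490,485)],84,o,5))
print("yel",poly("top",[(63,403),(210,396),(217,530),(70,537)],12,o,5))
print("tray",poly("top",[(80,88),(468,75),(474,462),(82,472)],26,(70,140),5))
print("S jig",poly("scene",[(100,92),(622,120),(620,407),(55,375)],10,(230,170),5))
print("S sp",poly("scene",[(180,138),(315,145),(314,200),(172,193)],58,(230,170),5))
print("S blk",poly("scene",[(170,260),(250,230),(275,290),(202,320)],84,(80,190),4.5))
s=env.read_state();print(R.from_quat(s["orientation"],scalar_first=True).as_matrix().round(3))
E
```

```text
([[603.7, 92.0], [502.1, -124.5], [358.8, -58.9], [460.3, 157.3]], array([481.2,  16.5]), [(239.2, -115.1), (157.6, 155.4), (238.9, 64.8), (157.5, -24.5)])
sp ([[491.2, -7.3], [466.0, -57.0], [436.4, -45.4], [460.1, 9.5]], array([463.4, -25.1]), [(55.7, -116.9), (31.8, 158.5), (59.7, 66.7), (35.4, -28.4)])
blk ([[506.5, -324.5], [510.7, -359.2], [476.4, -363.7], [471.3, -325.8]], array([ 491.2, -343.3]), [(34.9, -83.1), (34.6, -172.5), (38.3, 97.7), (35.2, 2.0)])
pur ([[583.4, -316.1], [588.5, -351.4], [552.9, -355.5], [549.1, -320.3]], array([ 568.5, -335.8]), [(35.7, -81.8), (35.8, -173.4), (35.4, 96.1), (34.5, 7.0)])
bk ([[439.9, -372.8], [431.1, -411.3], [398.7, -404.0], [404.9, -368.4]], array([ 418.6, -389.1]), [(39.5, -102.8), (33.3, 167.2), (36.1, 80.0), (35.2, -7.1)])
yel ([[435.0, -203.4], [439.8, -270.7], [378.7, -274.2], [373.9, -207.2]], array([ 406.9, -238.9]), [(67.5, -85.9), (61.2, -176.7), (67.2, 94.1), (61.2, 3.5)])
tray ([[611.5, 439.0], [621.3, 259.3], [443.2, 249.0], [434.4, 428.2]], array([527.6, 343.9]), [(179.9, -86.9), (178.5, -176.7), (179.4, 92.8), (177.4, 3.5)])
S jig ([[357.7, -56.3], [459.4, 162.4], [602.9, 92.7], [503.5, -124.4]], array([480.9,  18.6]), [(241.3, 65.1), (159.5, -25.9), (238.8, -114.6), (160.9, 155.0)])
S sp ([[436.5, -42.9], [461.0, 10.2], [489.3, -1.2], [464.3, -56.3]], array([462.8, -22.5]), [(58.5, 65.3), (30.5, -22.1), (60.5, -114.4), (30.8, 154.3)])
S blk ([[476.1, -362.5], [472.4, -327.0], [507.8, -322.6], [512.1, -354.6]], array([ 492.1, -341.7]), [(35.7, 95.8), (35.7, 7.2), (32.3, -82.4), (36.9, -167.6)])
[[ 0.291 -0.     0.957]
 [-0.957  0.001  0.291]
 [-0.001 -1.     0.   ]]
```

```bash
python3 -m creep '[{"dx":4,"dy":3.2,"dz":0},{"dx":8,"dy":6.5,"rz":-0.05},{"dx":12,"dy":10,"dz":-1,"rz":-0.1},{"dx":16,"dy":13.3,"dz":-2,"rz":-0.17},{"dx":20,"dy":16.5,"dz":-4,"rz":-0.17},{"dx":24,"dy":19.8,"dz":-6,"rz":-0.17},{"dx":28,"dy":23,"dz":-7,"rz":-0.17},{"dx":31,"dy":25.5,"dz":-8,"rz":-0.17,"claw":-1}]'
python3 -m creep '[{"dx":0},{"dx":0},{"dx":0}]'
python3 - <<'E'
from h import *
import cv2
s=env.read_state();print(s["position"],s["gripper_width"],s["force"])
cv2.imwrite("pics/b_w.png",env.read_camera("wrist")[:,:,::-1])
print(R.from_quat(s["orientation"],scalar_first=True).as_matrix().round(3))
E
```

```text
[ 182.15505113 -597.70418733  230.87137714] 85.32742672635122 [-0.02111309 -0.73297626 -0.16102412]
[[ 0.291 -0.     0.957]
 [-0.957  0.001  0.291]
 [-0.001 -1.     0.   ]]validation failed for argument at $[0]...
validation failed for argument at $[0]...
```

View pics/b_w.png

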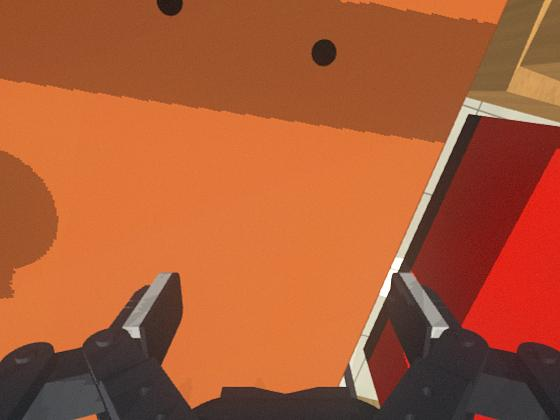

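The picture is unchanged: the rows were refused, probably because every key has to be present. I'll try full rows.

```bash
python3 -m creep '[{"dx":4,"dy":3.2,"dz":0,"rx":0,"ry":0,"rz":0,"claw":-1},{"dx":8,"dy":6.5,"dz":0,"rx":0,"ry":0,"rz":-0.05,"claw":-1},{"dx":12,"dy":10,"dz":-1,"rx":0,"ry":0,"rz":-0.1,"claw":-1},{"dx":16,"dy":13.3,"dz":-2,"rx":0,"ry":0,"rz":-0.17,"claw":-1},{"dx":20,"dy":16.5,"dz":-4,"rx":0,"ry":0,"rz":-0.17,"claw":-1},{"dx":24,"dy":19.8,"dz":-6,"rx":0,"ry":0,"rz":-0.17,"claw":-1},{"dx":28,"dy":23,"dz":-7,"rx":0,"ry":0,"rz":-0.17,"claw":-1},{"dx":31,"dy":25.5,"dz":-8,"rx":0,"ry":0,"rz":-0.17,"claw":-1}]'
```

```text
time: 1.0
position: [484.0, -349.2, 153.8]
orientation: [-0.53, 0.53, -0.468, 0.468]
force: [0.7, -1.5, 0.1]
gripper_width: 85.5
```

```bash
python3 -m creep '[{"dx":0,"dy":0,"dz":0,"rx":0,"ry":0,"rz":0,"claw":-1},{"dx":0,"dy":0,"dz":0,"rx":0,"ry":0,"rz":0,"claw":-1},{"dx":0,"dy":0,"dz":0,"rx":0,"ry":0,"rz":0,"claw":-1}]'
python3 - <<'E'
from h import *
import cv2
s=env.read_state();E=wristE(s);im=env.read_camera("wrist")[:,:,::-1]
cv2.imwrite("pics/b_w.png",im);np.save("E1.npy",E)
print(s["position"],R.from_quat(s["orientation"],scalar_first=True).as_matrix().round(3))
E
```

```text
time: 1.3
position: [482.3, -351.3, 154.6]
orientation: [-0.53, 0.53, -0.468, 0.468]
force: [-0.2, -0.8, 0.3]
gripper_width: 85.2
[ 482.26953271 -351.29096668  154.63734683] [[ 0.125  0.     0.992]
 [-0.992 -0.     0.125]
 [ 0.    -1.     0.   ]]
```

View pics/b_w.png

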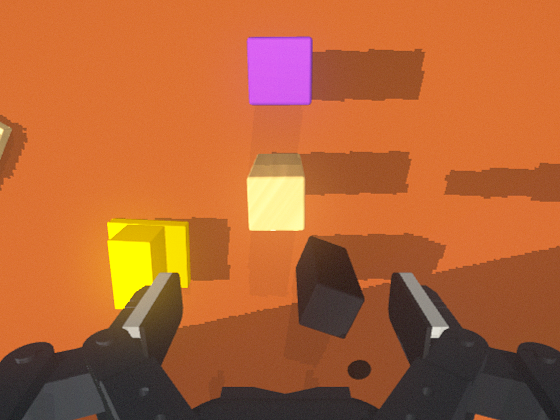

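```bash
python3 - <<'E'
from h import *
E=np.load("E1.npy")
print(poly("wrist",[(248,177),(303,177),(305,230),(248,230)],84,E=E))
E
```

```text
([[507.6, -325.2], [511.8, -358.4], [477.6, -364.5], [473.1, -328.4]], array([ 492.5, -344.1]), [(33.5, -82.9), (34.7, -169.9), (36.4, 97.1), (34.7, 5.3)])
```

```bash
python3 -m creep '[{"dx":1,"dy":0.8,"dz":-2,"rx":0,"ry":0,"rz":0,"claw":-1},{"dx":1,"dy":0.8,"dz":-4,"rx":0,"ry":0,"rz":0,"claw":-1},{"dx":1,"dy":0.8,"dz":-6,"rx":0,"ry":0,"rz":0,"claw":-1},{"dx":1,"dy":0.8,"dz":-8,"rx":0,"ry":0,"rz":0,"claw":-1},{"dx":1,"dy":0.8,"dz":-10,"rx":0,"ry":0,"rz":0,"claw":-1},{"dx":1,"dy":0.8,"dz":-11.5,"rx":0,"ry":0,"rz":0,"claw":-1},{"dx":1,"dy":0.8,"dz":-12.3,"rx":0,"ry":0,"rz":0,"claw":-1},{"dx":1,"dy":0.8,"dz":-12.3,"rx":0,"ry":0,"rz":0,"claw":-1}]' 90
python3 -m creep '[{"dx":0,"dy":0,"dz":0,"rx":0,"ry":0,"rz":0,"claw":1},{"dx":0,"dy":0,"dz":0,"rx":0,"ry":0,"rz":0,"claw":1},{"dx":0,"dy":0,"dz":0,"rx":0,"ry":0,"rz":0,"claw":1},{"dx":0,"dy":0,"dz":0,"rx":0,"ry":0,"rz":0,"claw":1},{"dx":0,"dy":0,"dz":0,"rx":0,"ry":0,"rz":0,"claw":1},{"dx":0,"dy":0,"dz":0,"rx":0,"ry":0,"rz":0,"claw":1},{"dx":0,"dy":0,"dz":0,"rx":0,"ry":0,"rz":0,"claw":1},{"dx":0,"dy":0,"dz":0,"rx":0,"ry":0,"rz":0,"claw":1}]' 90
```

```text
time: 2.15
position: [492.2, -343.0, 30.8]
orientation: [-0.53, 0.53, -0.468, 0.467]
force: [-0.7, -0.2, -0.2]
gripper_width: 85.7
time: 2.95
position: [493.1, -342.9, 32.2]
orientation: [-0.53, 0.531, -0.467, 0.468]
force: [0.6, -0.2, 6.6]
gripper_width: 35.1
```

```bash
python3 -m creep '[{"dx":0,"dy":0,"dz":1,"rx":0,"ry":0,"rz":0,"claw":1},{"dx":0,"dy":0,"dz":3,"rx":0,"ry":0,"rz":0,"claw":1},{"dx":0,"dy":0,"dz":5.5,"rx":0,"ry":0,"rz":0,"claw":1},{"dx":0,"dy":0,"dz":8,"rx":0,"ry":0,"rz":0,"claw":1},{"dx":0,"dy":0,"dz":10,"rx":0,"ry":0,"rz":0,"claw":1},{"dx":0,"dy":0,"dz":11,"rx":0,"ry":0,"rz":0,"claw":1},{"dx":0,"dy":0,"dz":11,"rx":0,"ry":0,"rz":0,"claw":1}]' 90
python3 -m creep '[{"dx":-0.7,"dy":3.2,"dz":0,"rx":0,"ry":0,"rz":-0.08,"claw":1},{"dx":-1.4,"dy":6.5,"dz":0,"rx":0,"ry":0,"rz":-0.16,"claw":1},{"dx":-2.1,"dy":9.7,"dz":0,"rx":0,"ry":0,"rz":-0.24,"claw":1},{"dx":-2.8,"dy":13,"dz":0,"rx":0,"ry":0,"rz":-0.32,"claw":1},{"dx":-3.5,"dy":16.2,"dz":0,"rx":0,"ry":0,"rz":-0.4,"claw":1},{"dx":-4.2,"dy":19.5,"dz":0,"rx":0,"ry":0,"rz":-0.48,"claw":1},{"dx":-5,"dy":22.7,"dz":0,"rx":0,"ry":0,"rz":-0.56,"claw":1},{"dx":-5.7,"dy":26,"dz":0,"rx":0,"ry":0,"rz":-0.56,"claw":1}]' 90
python3 -m creep '[{"dx":0,"dy":0,"dz":0,"rx":0,"ry":0,"rz":0,"claw":1},{"dx":0,"dy":0,"dz":0,"rx":0,"ry":0,"rz":0,"claw":1}]'
python3 - <<'E'
from h import *
import cv2
s=env.read_state();E=wristE(s);im=env.read_camera("wrist")[:,:,::-1]
cv2.imwrite("pics/c_w.png",im);np.save("E2.npy",E)
t=env.read_camera("scene")[:,:,::-1][120:320,150:400]
cv2.imwrite("pics/c_s.png",cv2.resize(t,None,fx=3,fy=3,interpolation=cv2.INTER_CUBIC))
print(s["position"],R.from_quat(s["orientation"],scalar_first=True).as_matrix().round(3))
E
```

```text
time: 3.65
position: [493.1, -342.9, 142.9]
orientation: [-0.53, 0.53, -0.467, 0.468]
force: [-0.6, -0.4, -1.8]
gripper_width: 34.8
time: 4.45
position: [434.8, -81.3, 140.6]
orientation: [0.379, -0.38, 0.597, -0.596]
force: [0.6, -0.8, -0.4]
gripper_width: 34.9
time: 4.65
position: [435.6, -82.2, 141.0]
orientation: [0.381, -0.381, 0.596, -0.595]
force: [1.0, 0.4, -1.3]
gripper_width: 35.1
[435.6486977  -82.18969033 140.963244  ] [[-0.419 -0.001  0.908]
 [-0.908  0.    -0.419]
 [ 0.    -1.    -0.001]]
```

View pics/c_w.png

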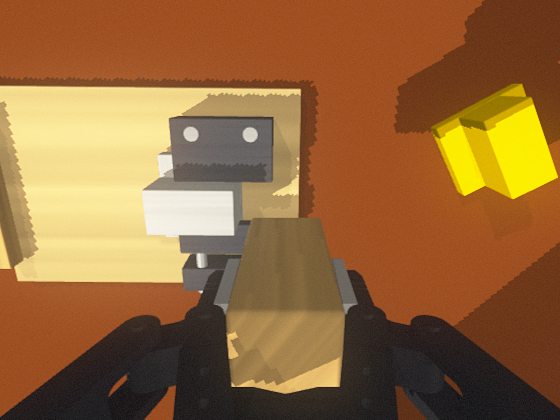

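View pics/c_s.png

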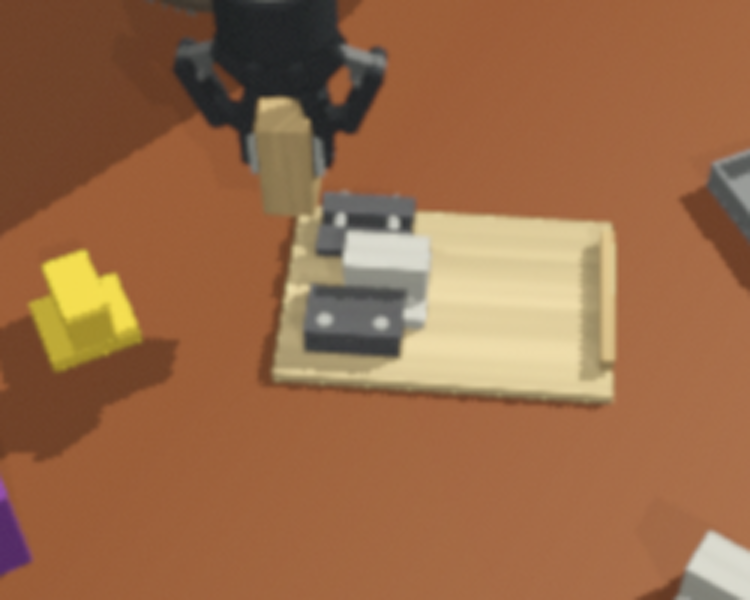

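```bash
python3 - <<'E'
from h import *
E=np.load("E2.npy")
P,c,e=poly("wrist",[(158,179),(242,181),(237,235),(143,233)],58,E=E);print(P,c,e)
P2,c2,e2=poly("wrist",[(0,87),(301,89),(299,283)],10,E=E);print(P2,e2)
print(poly("wrist",[(250,219),(322,219)],110,E=E))
a=np.radians(65)
for p in (c,*P,P2[1]):
    d=np.array(p)-[481,17.5];print(d@[np.cos(a),np.sin(a)],d@[-np.sin(a),np.cos(a)])
E
```

```text
[[491.9, -17.5], [468.0, -66.1], [435.8, -45.9], [463.8, 11.2]] [464.9 -29.6] [(54.1, -116.2), (38.0, 147.9), (63.6, 63.9), (40.2, -45.6)]
[[595.3, 71.5], [502.7, -125.4], [358.2, -59.1]] [(217.6, -115.2), (159.0, 155.3), (270.7, 28.9)]
([[457.6, -72.0], [442.1, -105.6]], array([449.8, -88.8]), [(37.0, -114.8), (37.0, 65.2)])
-49.491250783451484 -5.31376475669686
-27.114233493309133 -24.670394039623943
-81.26136839889303 -23.548885450046022
-76.56225912880322 14.171114179696225
-12.97877316027092 12.925998888063962
-120.34056648776411 -80.05902858144124
```

```bash
python3 -m creep '[{"dx":0,"dy":0,"dz":-2,"rx":0,"ry":0,"rz":0,"claw":1},{"dx":0,"dy":0,"dz":-4,"rx":0,"ry":0,"rz":0,"claw":1},{"dx":0,"dy":0,"dz":-5.5,"rx":0,"ry":0,"rz":0,"claw":1},{"dx":0,"dy":0,"dz":-6.6,"rx":0,"ry":0,"rz":0,"claw":1},{"dx":0,"dy":0,"dz":-6.6,"rx":0,"ry":0,"rz":0,"claw":1},{"dx":0,"dy":0,"dz":-6.6,"rx":0,"ry":0,"rz":0,"claw":1}]' 110
python3 - <<'E'
from h import *
import cv2
t=env.read_camera("scene")[:,:,::-1][150:270,220:370]
cv2.imwrite("pics/d_s.png",cv2.resize(t,None,fx=5,fy=5,interpolation=cv2.INTER_CUBIC))
E
```

```text
time: 5.35
position: [435.9, -83.3, 75.3]
orientation: [0.38, -0.38, 0.596, -0.596]
force: [0.4, 0.3, 0.2]
gripper_width: 35.0
```

View pics/d_s.png

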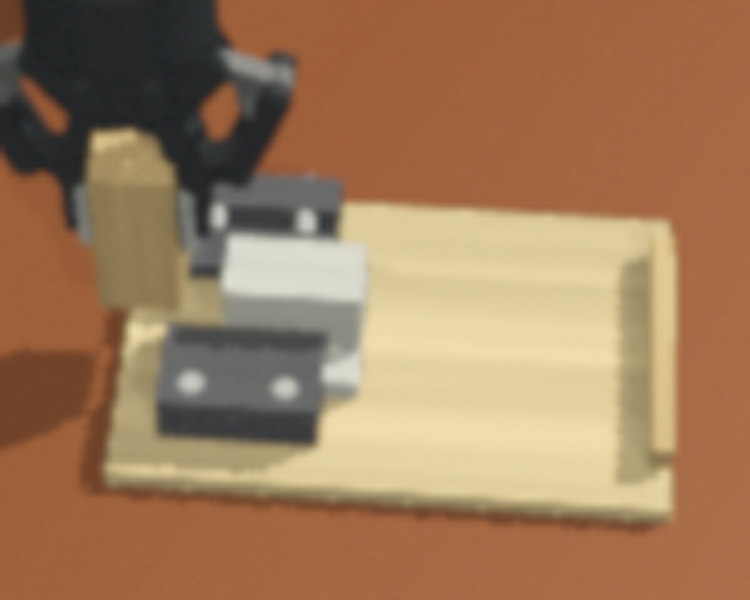

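```bash
python3 -m creep '[{"dx":0.42,"dy":0.91,"dz":0,"rx":0,"ry":0,"rz":0,"claw":1},{"dx":0.63,"dy":1.36,"dz":0,"rx":0,"ry":0,"rz":0,"claw":1},{"dx":0.84,"dy":1.81,"dz":0,"rx":0,"ry":0,"rz":0,"claw":1},{"dx":1.06,"dy":2.27,"dz":0,"rx":0,"ry":0,"rz":0,"claw":1},{"dx":1.27,"dy":2.72,"dz":0,"rx":0,"ry":0,"rz":0,"claw":1},{"dx":1.48,"dy":3.17,"dz":0,"rx":0,"ry":0,"rz":0,"claw":1},{"dx":1.69,"dy":3.62,"dz":0,"rx":0,"ry":0,"rz":0,"claw":1}]' 110
python3 - <<'E'
from h import *
import cv2
t=env.read_camera("scene")[:,:,::-1][150:270,220:370]
cv2.imwrite("pics/e_s.png",cv2.resize(t,None,fx=5,fy=5,interpolation=cv2.INTER_CUBIC))
E
```

```text
time: 6.1
position: [453.1, -46.4, 75.9]
orientation: [-0.381, 0.381, -0.595, 0.596]
force: [-1.2, -6.9, 2.8]
gripper_width: 34.9
```

View pics/e_s.png

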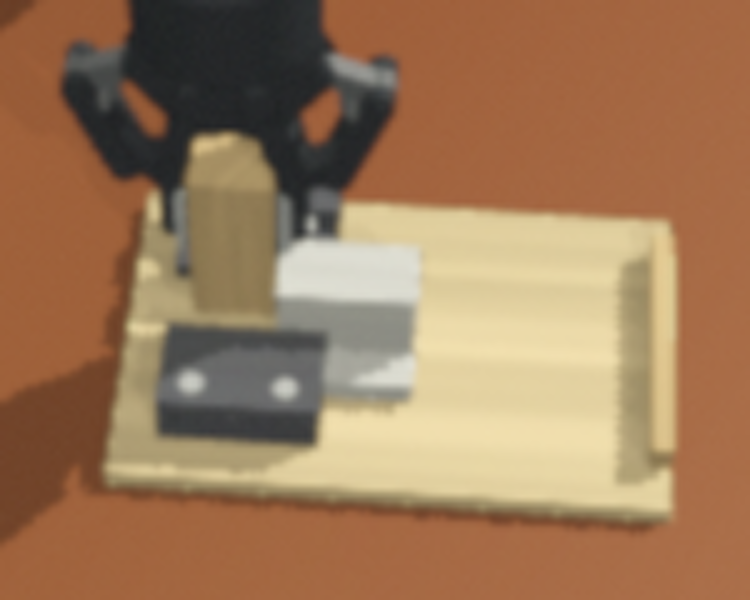

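```bash
python3 -m creep '[{"dx":0.3,"dy":0.64,"dz":0,"rx":0,"ry":0,"rz":0,"claw":1},{"dx":0.6,"dy":1.27,"dz":0,"rx":0,"ry":0,"rz":0,"claw":1},{"dx":0.9,"dy":1.91,"dz":0,"rx":0,"ry":0,"rz":0,"claw":1},{"dx":1.2,"dy":2.54,"dz":0,"rx":0,"ry":0,"rz":0,"claw":1},{"dx":1.5,"dy":3.18,"dz":0,"rx":0,"ry":0,"rz":0,"claw":1},{"dx":1.8,"dy":3.82,"dz":0,"rx":0,"ry":0,"rz":0,"claw":1},{"dx":2.1,"dy":4.45,"dz":0,"rx":0,"ry":0,"rz":0,"claw":1},{"dx":2.45,"dy":5.25,"dz":0,"rx":0,"ry":0,"rz":0,"claw":1}]' 110
python3 - <<'E'
from h import *
import cv2
t=env.read_camera("scene")[:,:,::-1][150:270,220:370]
cv2.imwrite("pics/f_s.png",cv2.resize(t,None,fx=5,fy=5,interpolation=cv2.INTER_CUBIC))
E
```

```text
time: 6.95
position: [477.3, 6.6, 75.4]
orientation: [0.38, -0.381, 0.596, -0.596]
force: [-1.6, -2.5, 0.6]
gripper_width: 34.7
```

View pics/f_s.png

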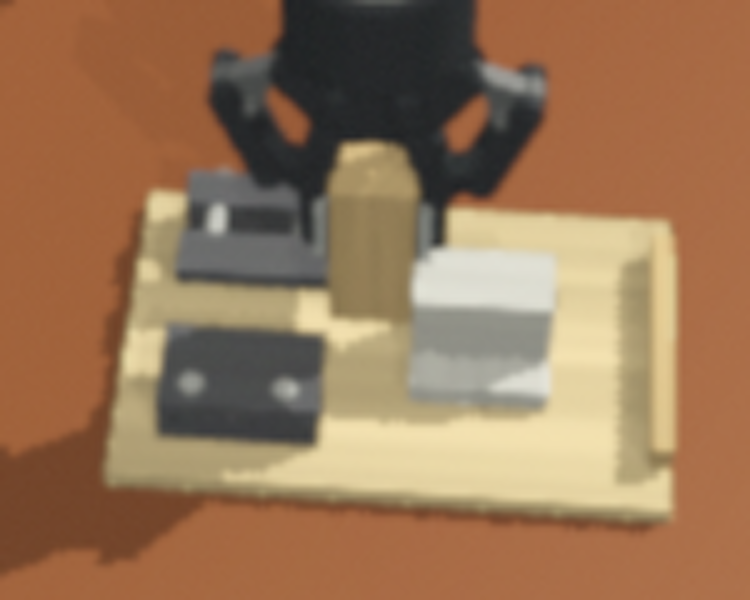

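```bash
python3 -m creep '[{"dx":-0.4,"dy":-0.9,"dz":0,"rx":0,"ry":0,"rz":0,"claw":1},{"dx":-0.8,"dy":-1.8,"dz":0,"rx":0,"ry":0,"rz":0,"claw":1},{"dx":-0.8,"dy":-1.8,"dz":2,"rx":0,"ry":0,"rz":0,"claw":1},{"dx":-0.4,"dy":-1.8,"dz":4.5,"rx":0,"ry":0,"rz":0,"claw":1},{"dx":2.5,"dy":-4,"dz":6,"rx":0,"ry":0,"rz":0,"claw":1},{"dx":5.5,"dy":-7,"dz":6,"rx":0,"ry":0,"rz":0,"claw":1},{"dx":8.5,"dy":-10,"dz":6,"rx":0,"ry":0,"rz":0,"claw":1},{"dx":11,"dy":-12,"dz":6,"rx":0,"ry":0,"rz":0,"claw":1}]' 90
python3 -m creep '[{"dx":2.5,"dy":-1.5,"dz":0,"rx":0,"ry":0,"rz":0,"claw":1},{"dx":2.8,"dy":-1.7,"dz":-1.5,"rx":0,"ry":0,"rz":0,"claw":1},{"dx":2.8,"dy":-1.7,"dz":-4,"rx":0,"ry":0,"rz":0,"claw":1},{"dx":2.8,"dy":-1.7,"dz":-6,"rx":0,"ry":0,"rz":0,"claw":1},{"dx":2.8,"dy":-1.7,"dz":-8,"rx":0,"ry":0,"rz":0,"claw":1},{"dx":2.8,"dy":-1.7,"dz":-9,"rx":0,"ry":0,"rz":0,"claw":1},{"dx":2.8,"dy":-1.7,"dz":-9,"rx":0,"ry":0,"rz":0,"claw":1}]' 90
python3 - <<'E'
from h import *
import cv2
cv2.imwrite("pics/g_s.png",env.read_camera("scene")[:,:,::-1])
E
```

```text
time: 7.8
position: [587.8, -117.0, 135.5]
orientation: [-0.38, 0.38, -0.596, 0.596]
force: [-0.8, 0.1, -0.9]
gripper_width: 35.0
time: 8.5
position: [613.8, -131.0, 43.9]
orientation: [0.38, -0.381, 0.597, -0.595]
force: [-0.4, -0.1, -1.6]
gripper_width: 34.9
```

View pics/g_s.png

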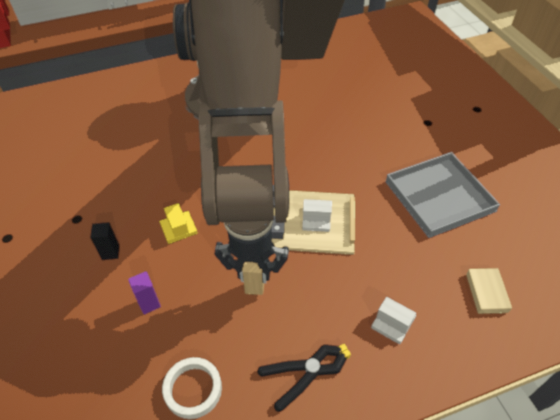

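```bash
python3 -m creep '[{"dx":0,"dy":0,"dz":-0.5,"rx":0,"ry":0,"rz":0,"claw":1},{"dx":0,"dy":0,"dz":-0.9,"rx":0,"ry":0,"rz":0,"claw":1},{"dx":0,"dy":0,"dz":-1.1,"rx":0,"ry":0,"rz":0,"claw":1},{"dx":0,"dy":0,"dz":-1.2,"rx":0,"ry":0,"rz":0,"claw":1},{"dx":0,"dy":0,"dz":-1.2,"rx":0,"ry":0,"rz":0,"claw":1}]' 60
```

```text
time: 9.05
position: [615.2, -130.9, 33.4]
orientation: [-0.381, 0.381, -0.596, 0.596]
force: [-0.1, 0.4, -1.0]
gripper_width: 35.0
```

```bash
python3 -m creep '[{"dx":0,"dy":0,"dz":-0.1,"rx":0,"ry":0,"rz":0,"claw":1},{"dx":0,"dy":0,"dz":-0.2,"rx":0,"ry":0,"rz":0,"claw":1},{"dx":0,"dy":0,"dz":-0.2,"rx":0,"ry":0,"rz":0,"claw":1}]' 30
```

```text
time: 9.35
position: [615.3, -131.0, 32.3]
orientation: [-0.381, 0.38, -0.596, 0.596]
force: [-2.3, 0.3, 6.7]
gripper_width: 34.7
```

```bash
python3 -m creep '[{"dx":0,"dy":0,"dz":0,"rx":0,"ry":0,"rz":0,"claw":-0.4},{"dx":0,"dy":0,"dz":0,"rx":0,"ry":0,"rz":0,"claw":-1},{"dx":0,"dy":0,"dz":0,"rx":0,"ry":0,"rz":0,"claw":-1},{"dx":0,"dy":0,"dz":0,"rx":0,"ry":0,"rz":0,"claw":-1},{"dx":0,"dy":0,"dz":0,"rx":0,"ry":0,"rz":0,"claw":-1},{"dx":0,"dy":0,"dz":0,"rx":0,"ry":0,"rz":0,"claw":-1}]'
python3 -m creep '[{"dx":0,"dy":0,"dz":2,"rx":0,"ry":0,"rz":0,"claw":-1},{"dx":0,"dy":0,"dz":5,"rx":0,"ry":0,"rz":0,"claw":-1},{"dx":0,"dy":0,"dz":9,"rx":0,"ry":0,"rz":0,"claw":-1},{"dx":0,"dy":0,"dz":13,"rx":0,"ry":0,"rz":0,"claw":-1},{"dx":0,"dy":0,"dz":14,"rx":0,"ry":0,"rz":0,"claw":-1}]'
```

```text
time: 9.95
position: [615.2, -130.9, 31.4]
orientation: [-0.381, 0.381, -0.596, 0.596]
force: [0.3, -0.7, -0.1]
gripper_width: 85.4
time: 10.45
position: [616.5, -131.3, 175.8]
orientation: [-0.382, 0.379, -0.594, 0.598]
force: [0.7, 0.2, -0.6]
gripper_width: 85.4
```

```bash
python3 -m creep '[{"dx":-1.5,"dy":2.2,"dz":0,"rx":0,"ry":0,"rz":0.14,"claw":-1},{"dx":-3,"dy":4.5,"dz":0,"rx":0,"ry":0,"rz":0.28,"claw":-1},{"dx":-4.5,"dy":6.7,"dz":0,"rx":0,"ry":0,"rz":0.42,"claw":-1},{"dx":-6,"dy":9,"dz":0,"rx":0,"ry":0,"rz":0.56,"claw":-1},{"dx":-7.5,"dy":11.2,"dz":0,"rx":0,"ry":0,"rz":0.7,"claw":-1},{"dx":-9,"dy":13.5,"dz":0,"rx":0,"ry":0,"rz":0.84,"claw":-1},{"dx":-10.5,"dy":15.7,"dz":0,"rx":0,"ry":0,"rz":0.98,"claw":-1},{"dx":-12,"dy":18,"dz":0,"rx":0,"ry":0,"rz":1.12,"claw":-1}]'
python3 -m creep '[{"dx":0,"dy":0,"dz":0,"rx":0,"ry":0,"rz":0.14,"claw":-1},{"dx":0,"dy":0,"dz":0,"rx":0,"ry":0,"rz":0.28,"claw":-1},{"dx":0,"dy":0,"dz":0,"rx":0,"ry":0,"rz":0.42,"claw":-1},{"dx":0,"dy":0,"dz":0,"rx":0,"ry":0,"rz":0.45,"claw":-1},{"dx":0,"dy":0,"dz":0,"rx":0,"ry":0,"rz":0.45,"claw":-1},{"dx":0,"dy":0,"dz":0,"rx":0,"ry":0,"rz":0.45,"claw":-1}]'
python3 - <<'E'
from h import *
import cv2
s=env.read_state();E=wristE(s);im=env.read_camera("wrist")[:,:,::-1]
cv2.imwrite("pics/h_w.png",im);np.save("E3.npy",E)
cv2.imwrite("pics/h_s.png",env.read_camera("scene")[:,:,::-1])
M=R.from_quat(s["orientation"],scalar_first=True).as_matrix()
print(s["position"],M.round(3),np.degrees(np.arctan2(M[1,0],M[0,0])))
E
```

```text
time: 11.25
position: [494.2, 49.8, 170.9]
orientation: [-0.64, 0.64, -0.301, 0.301]
force: [-0.3, -0.3, 0.4]
gripper_width: 85.1
time: 11.85
position: [495.0, 49.1, 171.1]
orientation: [-0.69, 0.69, -0.153, 0.153]
force: [-0.3, 0.2, -0.3]
gripper_width: 85.4
[495.00554504  49.05069357 171.0977002 ] [[ 0.906 -0.     0.423]
 [-0.423 -0.     0.906]
 [-0.    -1.    -0.   ]] -24.99952796426677
```

View pics/h_w.png

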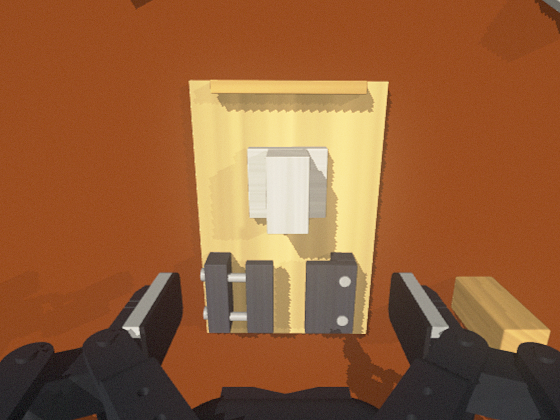

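View pics/h_s.png

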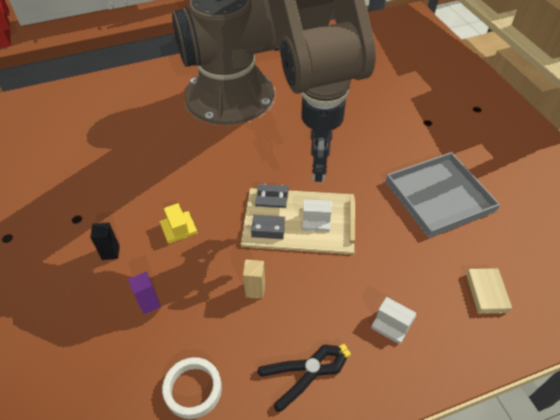

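```bash
python3 - <<'E'
from h import *
E=np.load("E3.npy")
print(poly("wrist",[(267,157),(309,157),(309,234),(267,234)],58,E=E))
print(poly("wrist",[(248,148),(327,148)],22,E=E))
print(poly("wrist",[(190,81),(388,82),(367,335),(208,335)],10,E=E))
E
```

```text
([[497.3, 84.2], [524.6, 71.4], [500.5, 16.9], [471.3, 30.6]], array([498.4,  50.8]), [(30.1, -25.0), (59.6, -113.9), (32.3, 155.0), (59.6, 64.1)])
([[482.1, 92.1], [540.2, 65.0]], array([511.1,  78.6]), [(64.1, -25.0), (64.1, 155.0)])
([[462.4, 158.3], [605.4, 90.6], [503.6, -127.6], [358.6, -60.0]], array([482.5,  15.3]), [(158.2, -25.3), (240.8, -115.0), (160.0, 155.0), (241.7, 64.6)])
```

```bash
python3 -m creep '[{"dx":0.34,"dy":0.2,"dz":-3,"rx":0,"ry":0,"rz":0,"claw":-1},{"dx":0.34,"dy":0.2,"dz":-6,"rx":0,"ry":0,"rz":0,"claw":-1},{"dx":0.34,"dy":0.2,"dz":-9,"rx":0,"ry":0,"rz":0,"claw":-1},{"dx":0.34,"dy":0.2,"dz":-11.5,"rx":0,"ry":0,"rz":0,"claw":-1},{"dx":0.34,"dy":0.2,"dz":-13.5,"rx":0,"ry":0,"rz":0,"claw":-1},{"dx":0.34,"dy":0.2,"dz":-14.5,"rx":0,"ry":0,"rz":0,"claw":-1},{"dx":0.34,"dy":0.2,"dz":-14.5,"rx":0,"ry":0,"rz":0,"claw":-1}]'
python3 -m creep '[{"dx":0,"dy":0,"dz":0,"rx":0,"ry":0,"rz":0,"claw":1},{"dx":0,"dy":0,"dz":0,"rx":0,"ry":0,"rz":0,"claw":1},{"dx":0,"dy":0,"dz":0,"rx":0,"ry":0,"rz":0,"claw":1},{"dx":0,"dy":0,"dz":0,"rx":0,"ry":0,"rz":0,"claw":1},{"dx":0,"dy":0,"dz":0,"rx":0,"ry":0,"rz":0,"claw":1},{"dx":0,"dy":0,"dz":0,"rx":0,"ry":0,"rz":0,"claw":1},{"dx":0,"dy":0,"dz":0,"rx":0,"ry":0,"rz":0,"claw":1},{"dx":0,"dy":0,"dz":0,"rx":0,"ry":0,"rz":0,"claw":1}]' 70
```

```text
time: 12.65
position: [498.2, 51.0, 25.5]
orientation: [-0.69, 0.691, -0.153, 0.152]
force: [0.5, 0.8, 0.1]
gripper_width: 85.3
time: 13.45
position: [498.8, 51.1, 27.3]
orientation: [0.691, -0.69, 0.152, -0.153]
force: [-1.3, -0.3, 8.4]
gripper_width: 31.0
```

```bash
python3 -m creep '[{"dx":0,"dy":0,"dz":1,"rx":0,"ry":0,"rz":0,"claw":1},{"dx":0,"dy":0,"dz":3,"rx":0,"ry":0,"rz":0,"claw":1},{"dx":0,"dy":0,"dz":5.5,"rx":0,"ry":0,"rz":0,"claw":1},{"dx":0,"dy":0,"dz":8,"rx":0,"ry":0,"rz":0,"claw":1},{"dx":0,"dy":0,"dz":9,"rx":0,"ry":0,"rz":0,"claw":1}]' 70
python3 -m creep '[{"dx":0.2,"dy":2,"dz":0,"rx":0,"ry":0,"rz":0.05,"claw":1},{"dx":0.6,"dy":6,"dz":0,"rx":0,"ry":0,"rz":0.12,"claw":1},{"dx":1,"dy":10,"dz":0,"rx":0,"ry":0,"rz":0.2,"claw":1},{"dx":1.4,"dy":14,"dz":0,"rx":0,"ry":0,"rz":0.28,"claw":1},{"dx":1.8,"dy":18,"dz":0,"rx":0,"ry":0,"rz":0.36,"claw":1},{"dx":2.2,"dy":22,"dz":0,"rx":0,"ry":0,"rz":0.44,"claw":1},{"dx":2.6,"dy":26,"dz":0,"rx":0,"ry":0,"rz":0.49,"claw":1},{"dx":2.9,"dy":29.3,"dz":0,"rx":0,"ry":0,"rz":0.49,"claw":1}]'
python3 -m creep '[{"dx":0,"dy":0,"dz":0,"rx":0,"ry":0,"rz":0,"claw":1},{"dx":0,"dy":0,"dz":0,"rx":0,"ry":0,"rz":0,"claw":1},{"dx":0,"dy":0,"dz":0,"rx":0,"ry":0,"rz":0,"claw":1}]'
python3 - <<'E'
from h import *
import cv2
s=env.read_state();im=env.read_camera("wrist")[:,:,::-1];np.save("E4.npy",wristE(s))
cv2.imwrite("pics/i_w.png",im)
cv2.imwrite("pics/i_s.png",env.read_camera("scene")[:,:,::-1])
E
```

```text
time: 13.95
position: [499.1, 51.1, 118.8]
orientation: [0.691, -0.69, 0.152, -0.154]
force: [-0.4, -0.5, -2.8]
gripper_width: 31.2
time: 14.75
position: [527.1, 346.1, 115.9]
orientation: [-0.707, 0.707, 0.02, -0.021]
force: [0.1, -0.5, -3.0]
gripper_width: 30.9
time: 15.05
position: [527.2, 343.2, 116.1]
orientation: [-0.707, 0.707, 0.019, -0.02]
force: [-0.4, -0.0, -3.1]
gripper_width: 31.1
```

View pics/i_w.png

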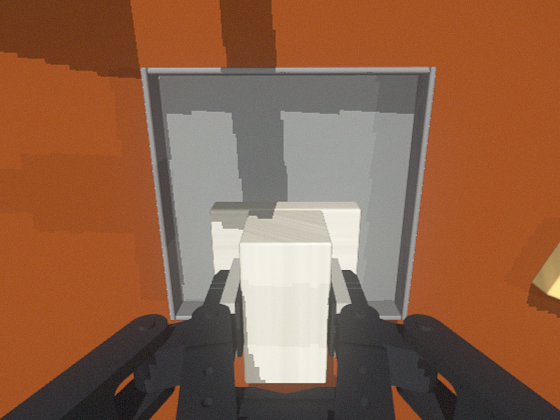

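View pics/i_s.png

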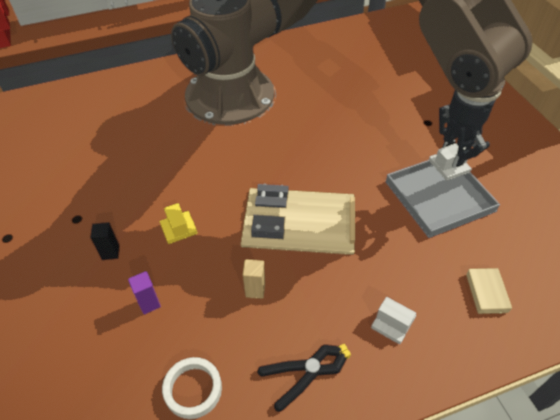

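```bash
python3 - <<'E'
from h import *
print(poly("wrist",[(145,70),(433,70),(406,318),(172,319)],26,E=np.load("E4.npy")))
E
python3 -m creep '[{"dx":0,"dy":0,"dz":-2,"rx":0,"ry":0,"rz":0,"claw":1},{"dx":0,"dy":0,"dz":-4.5,"rx":0,"ry":0,"rz":0,"claw":1},{"dx":0,"dy":0,"dz":-6.5,"rx":0,"ry":0,"rz":0,"claw":1},{"dx":0,"dy":0,"dz":-7.8,"rx":0,"ry":0,"rz":0,"claw":1},{"dx":0,"dy":0,"dz":-8.5,"rx":0,"ry":0,"rz":0,"claw":1},{"dx":0,"dy":0,"dz":-8.9,"rx":0,"ry":0,"rz":0,"claw":1},{"dx":0,"dy":0,"dz":-9.1,"rx":0,"ry":0,"rz":0,"claw":1},{"dx":0,"dy":0,"dz":-9.1,"rx":0,"ry":0,"rz":0,"claw":1}]'
```

```text
([[437.8, 428.5], [612.2, 437.9], [623.6, 262.2], [446.5, 251.7]], array([530.1, 345.1]), [(174.6, 3.1), (176.1, -86.3), (177.4, -176.6), (177.1, 92.8)])
time: 15.95
position: [527.8, 344.1, 25.8]
orientation: [0.707, -0.707, -0.02, 0.019]
force: [-0.3, -0.5, -2.6]
gripper_width: 30.8
```

```bash
python3 -m creep '[{"dx":0,"dy":0,"dz":-0.1,"rx":0,"ry":0,"rz":0,"claw":1},{"dx":0,"dy":0,"dz":-0.25,"rx":0,"ry":0,"rz":0,"claw":1},{"dx":0,"dy":0,"dz":-0.4,"rx":0,"ry":0,"rz":0,"claw":1},{"dx":0,"dy":0,"dz":-0.4,"rx":0,"ry":0,"rz":0,"claw":1}]' 30
```

```text
time: 16.35
position: [527.6, 344.1, 21.4]
orientation: [0.707, -0.707, -0.02, 0.019]
force: [0.2, -0.6, -3.0]
gripper_width: 31.1
```

```bash
python3 -m creep '[{"dx":0,"dy":0,"dz":-0.1,"rx":0,"ry":0,"rz":0,"claw":1},{"dx":0,"dy":0,"dz":-0.15,"rx":0,"ry":0,"rz":0,"claw":1},{"dx":0,"dy":0,"dz":-0.15,"rx":0,"ry":0,"rz":0,"claw":1}]' 30
```

```text
time: 16.65
position: [527.6, 344.1, 21.3]
orientation: [0.707, -0.707, -0.02, 0.019]
force: [-5.1, -3.1, 11.6]
gripper_width: 30.9
```

Contact made on the tray floor; release and rise.

```bash
python3 -m creep '[{"dx":0,"dy":0,"dz":0.05,"rx":0,"ry":0,"rz":0,"claw":-0.4},{"dx":0,"dy":0,"dz":0.05,"rx":0,"ry":0,"rz":0,"claw":-1},{"dx":0,"dy":0,"dz":0.05,"rx":0,"ry":0,"rz":0,"claw":-1},{"dx":0,"dy":0,"dz":0.05,"rx":0,"ry":0,"rz":0,"claw":-1},{"dx":0,"dy":0,"dz":0.05,"rx":0,"ry":0,"rz":0,"claw":-1},{"dx":0,"dy":0,"dz":0.05,"rx":0,"ry":0,"rz":0,"claw":-1}]'
python3 -m creep '[{"dx":0,"dy":0,"dz":2,"rx":0,"ry":0,"rz":0,"claw":-1},{"dx":0,"dy":0,"dz":5,"rx":0,"ry":0,"rz":0,"claw":-1},{"dx":0,"dy":0,"dz":9,"rx":0,"ry":0,"rz":0,"claw":-1},{"dx":0,"dy":0,"dz":13,"rx":0,"ry":0,"rz":0,"claw":-1},{"dx":-1,"dy":0,"dz":16,"rx":0,"ry":0,"rz":0,"claw":-1},{"dx":-3,"dy":0,"dz":16,"rx":0,"ry":0,"rz":0,"claw":-1},{"dx":-3,"dy":0,"dz":16,"rx":0,"ry":0,"rz":0,"claw":-1},{"dx":-3,"dy":0,"dz":16,"rx":0,"ry":0,"rz":0,"claw":-1}]'
python3 - <<'E'
from h import *
import cv2
im=env.read_camera("wrist")[:,:,::-1]
cv2.imwrite("pics/j_w.png",im)
cv2.imwrite("pics/j_s.png",env.read_camera("scene")[:,:,::-1])
E
```

```text
time: 17.25
position: [527.5, 344.1, 20.3]
orientation: [-0.707, 0.707, 0.019, -0.019]
force: [0.2, -0.2, -0.6]
gripper_width: 85.6
time: 18.05
position: [497.6, 344.1, 180.4]
orientation: [-0.707, 0.707, 0.02, -0.02]
force: [0.6, -0.1, -0.2]
gripper_width: 85.9
```

View pics/j_w.png

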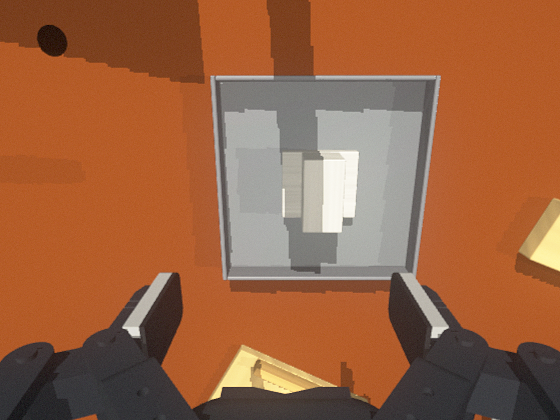

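View pics/j_s.png

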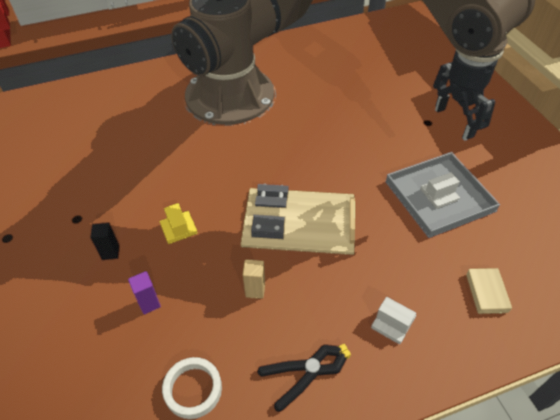

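The wrist view shows the spacer upright on its foot, centred in the tray (foot at about (282–358, 150–217)). The scene view shows the block standing at (254, 280), clear of the jig, and nothing else has moved.

```bash
python3 -c "
from bench import env
print(env.hand_in())"
```

```text
the job is handed in; nothing more can be done
None
```

The freed spacer is standing upright on its foot in the middle of the grey tray, and I handed the job in at about 18 s of the 67 s allowed.

- **Pushing:** I gripped the tall wooden block and pushed the jammed spacer along the jig to about x = +37 mm, well clear of the cheeks. The gripper did not touch the spacer while it was jammed. The readings at the end of each push showed 7 N or less.
- **Block:** I stood it on the bench at about (615, -131), roughly 100 mm clear of the jig and far from the tray.
- **Spacer:** I then lifted the freed spacer by its body and set it down in the tray at about (528, 344). The contact force when it touched the tray floor was about 12 N.

The last wrist and scene pictures show the spacer upright on its foot, the block standing, nothing else moved, and the open gripper about 150 mm above the tray, touching nothing. The wrist force read about zero.

- **Refused move:** My first move call was refused because its rows left out some values; the arm did not move and I retyped it.
- **Tray position:** The top and wrist cameras put the tray's centre about 2.5 mm apart, which is too little to matter here.

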